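# Pull the long spacer out of the coil fixture

## Task

The fixture holds two brown spacers, each standing in a narrow gap with only its top edge showing. Draw the long one up out of its gap and stand it upright, by itself, on the floor of the grey tray. Leave the short spacer where it is, in its gap.

Things in the scene. Friction and masses are not known exactly. Their poses are not given: they have to be found in the camera images.
- long_spacer_mid (a point): Centre (half-way up) of the long spacer: loose brown phenolic block, 60 mm long (its x), 20 mm thick (its y), 80 mm tall (its z, up), about 0.13 kg. It stands on the floor of one of the fixture's two gaps, length along the gap; its top 30 mm stand free above the cheeks. Top edge 40 mm above this point, underside 40 mm below.
- short_spacer_mid (a point): Centre (half-way up) of the short spacer: same brown material, thickness (20 mm, its y) and height (80 mm, its z), but only 32 mm long (its x). It stands the same way in the fixture's other gap. Another spacer just like it stands loose on the bench beyond and plays no part.
- fixture: Fixed. Dark steel base plate 110 (x) by 190 (y) by 10 mm with two pairs of upright aluminium cheeks; origin at the centre of its underside, on the bench. Cheeks: 70 mm long (x), 12 mm thick (y), tops 60 mm above the bench. Each pair leaves an open-ended gap 24 mm wide along x, centred at y = -50 or +50 mm, floor 10 mm above the bench. Which spacer is in which gap varies.
- tray: Fixed grey plastic open tray, 160 by 160 mm outside and 22 mm high, walls and floor 5 mm thick. Origin at the centre of its underside, on the bench; z up. The fixture and the tray stand side by side, and may swap sides.
Things that resemble listed ones, but are neither listed nor needed, are in the scene too. Of the things like the fixture, leave any that is purple; of the rest the smaller one is meant. There is more than one size of the tray; the job needs the middle-sized.

How it is judged:
On the way:
1. the long spacer is drawn up until its underside is clear of the cheeks (z of long_spacer_mid in the frame of fixture above 0.102 m), for 0.1 s.
At the end, for the whole second after the job is handed in: The long spacer stands at rest on the tray's floor, within its walls and upright to within 10 degrees; the short spacer is still in its gap, within 15 mm of where it was (x of long_spacer_mid in the frame of tray between -0.075 and 0.075 m and y of long_spacer_mid in the frame of tray between -0.075 and 0.075 m and z of long_spacer_mid in the frame of tray between 0.04 and 0.05 m and angle between long_spacer_mid's own z axis and vertical below 0.17 rad and linear speed of long_spacer below 0.02 m/s and distance of short_spacer_mid from where it was at the start of the episode below 0.015 m); the robot touches nothing.
It fails at once if the short spacer is moved more than 15 mm (distance of short_spacer_mid from where it was at the start of the episode above 0.015 m).
It also fails if it takes over 40 s, if anything falls off the work surface, if the arm or the gripper's body presses on something with over 40 N, if the wrist force passes 120 N, or if a joint passes its speed limit or range.

## Robot

A 7-joint arm with a two-finger parallel gripper is mounted at the origin on the work surface. World frame = base frame: x ahead of the robot, y to its left, z up, the work surface at z = 0. Lengths are in m, angles in rad, forces in N, time in s.
With the tool pointing down it reaches from about 0.425 to 0.975 m from the base axis. Payload 16.7 kg.
Tool frame: the origin (TCP) lies midway between the tips of the shut fingers; the grasp point (between the pads) lies 19 mm behind it; z points along the fingers, y is the direction in which the jaws open and shut (so a half turn about z gives the same grasp; the last joint's range is limited). The gripper opens to 85 mm and grips with 20 to 120 N. Pads are 22 mm wide; open, the fingers measure 114 mm over their backs; the gripper's body (76 mm by 85 mm) begins 54 mm behind the grasp point. The pads swing forward as they close: fully open they stand 13 mm farther back than shut.
Start: joints at [-1.321, 0.426, 0.074, 1.606, -0.034, 1.111, -0.067], TCP at [0.262, 0.622, 0.231] pointing down, gripper open.
Joint ranges: [-2.85, 2.85], [-0.5, 2.14], [-1.23, 1.37], [0.21, 2.46], [-1.02, 4.16], [0.16, 2.05], [-2.73, 2.73]. Speed limits (rad/s): [1.89, 1.89, 2.39, 2.39, 3.01, 3.01, 3.01].

## Interface

Orientations are given as a unit quaternion [x, y, z, w].
In Python, from cell import ctrl gives the robot as it stands.
- The arm moves only by the tool servo_tool, never from a script. Its argument "commands" is a list that holds one entry, the list of rows, each a list of 6 numbers: the shift along the tool's x, y, z each as a share of 0.3 m, from -1 to 1, then the turn, a rotation vector about the tool's x, y, z each as a share of 90 degrees, from -1 to 1. A call has 1 to 12 rows; each row shifts and turns the commanded pose from where the row before left it, along the tool's axes as they then stand; what a row does not reach is not made up. A row lasts 1/12 s, in which the tool goes at most 41.7 mm and 7.16 degrees, less where a joint would pass 70% of its speed; a pose out of reach is approached as far as the arm can. A call with a number of a shift or a turn outside -1 to 1 is refused whole. A call with a gripper value outside its range is refused whole. "jaw" is the opening, from -1 (shut) to 1 (fully open), so that 0 is half open, set as the call begins (left out, the last holds). The fingers move at their own pace and stop on an object; "newtons" is the grip in N (left out, the last holds). Time passes only in rows, so rows that do not move let the fingers close. It gives the time, the measured TCP pose, the force and the opening at its end, in the units of the state.
- ctrl.state(): the state, without advancing time (a new reading comes with each control period).
- ctrl.camera(name): name is "side" or "top" or "wrist"; returns a dict with "image" (420x560x3 uint8, red, green, blue), "range_z" (420x560 float32, m along the optical axis (not along the pixel's ray), 0 where there is no reading), "fovy" (degrees; the focal length in pixels is half the picture's height over the tangent of half this angle, whatever the lens; pixels are square), "cx", "cy" (the principal point, pixels), "xyz" and "attitude" of the camera in the world; the wrist camera has in their place "T_tool_cam" (4x4, takes a point from camera to tool coordinates, whose origin is the TCP and whose axes are the flange's). Camera axes: x right, y up, looking along -z (the intrinsics and any distortion apply to the point x, -y, -z); pixel columns grow to the right and rows downward; lengths in m; the calibration is good to about 2 mm. The wrist camera is an equidistant fisheye: a pixel r from the principal point sees the ray r / f radians off the axis. A picture is of the moment at which its call begins: read the wrist's pose just before it.
- ctrl.finish_job(): hands the job in, once; it reports no verdict.
The state is a dict: "t": time; "joint_pos": joint angles; "joint_velocities": joint speeds; "effort": joint torques, N m; "tool_pos": TCP position; "ee_rot": TCP orientation; "ft_force": force on the tool from outside, world axes, zero at the start; "ft_torque": the same for the moment, N m; "opening": finger opening in m.
Only numpy, scipy, OpenCV 4.12 (cv2) and the standard library are available. Lean on these libraries where they do the work, as an engineer would, in place of code of your own. Each camera call takes 0.05 s, during which the arm holds its last target. There are 200 camera calls.

## Working session

There is one attempt and no reset: what is moved stays moved. The work goes in short steps, Python scripts to look and compute and a tool call to move; the robot and the scene stay as the last step left them, time stands still between calls to the robot, and variables do not carry over. Pictures are saved under pics/ and viewed, about 8 in all and at most 12, crops included, and the job is handed in when it is done.

Besides the shell and the picture viewer there is one more tool, called after "Emit:" as name(argument=value, ...) on one line, values as JSON. servo_tool: Moves the arm, as the interface text tells. Its arguments: {"type":"object","properties":{"commands":{"type":"array"},"jaw":{"type":"number"},"newtons":{"type":"number"}},"required":["commands"]}

```bash
mkdir -p pics; ls; cat > h.py <<'E'
import numpy as np,cv2
from cell import ctrl
from scipy.spatial.transform import Rotation as R
def rot(a):
    a=np.array(a,float)
    return a if a.shape==(3,3) else R.from_quat(a).as_matrix()
def cloud(c):
    d=c["range_z"];h,w=d.shape;f=h/2/np.tan(np.radians(c["fovy"])/2)
    v,u=np.mgrid[:h,:w]
    p=np.stack([(u-c["cx"])/f*d,-(v-c["cy"])/f*d,-d],-1)
    return p@rot(c["attitude"]).T+np.array(c["xyz"])
E
python3 - <<'E'
from h import *
s=ctrl.state();print(s["t"],s["tool_pos"],s["ee_rot"],s["opening"])
for n in("top","side"):
    c=ctrl.camera(n);cv2.imwrite(f"pics/{n}.png",c["image"][...,::-1]);np.savez(n,**{k:v for k,v in c.items()})
    print(n,c["xyz"],c["attitude"],c["fovy"],[k for k in c],(c["range_z"]>0).mean())
E
```

```text
pics
0.0 [0.26197956 0.62165425 0.23061885] [ 1.98075058e-01  9.80186654e-01 -6.25144334e-04 -6.94573386e-05] 0.08537990495366325
top [0.35618805 0.0083234  1.25568877] [-0.01342599  0.02230898  0.70979988 -0.703922  ] 56.50544397225402 ['image', 'range_z', 'fovy', 'cx', 'cy', 'xyz', 'attitude'] 0.9962414965986395
side [ 0.06444857 -0.72357794  0.94896276] [ 0.35388455 -0.08852812 -0.20321975  0.90864197] 44.103803340209105 ['image', 'range_z', 'fovy', 'cx', 'cy', 'xyz', 'attitude'] 0.9958971088435374
```

View pics/top.png

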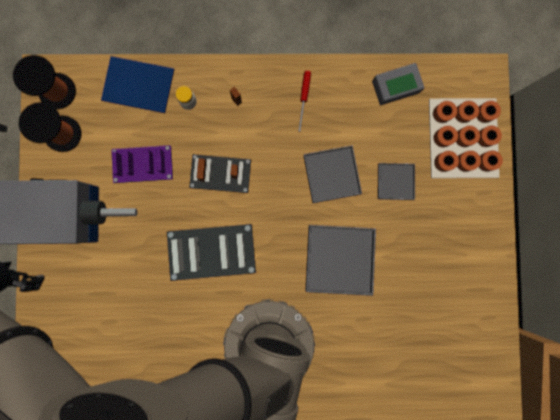

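View pics/side.png

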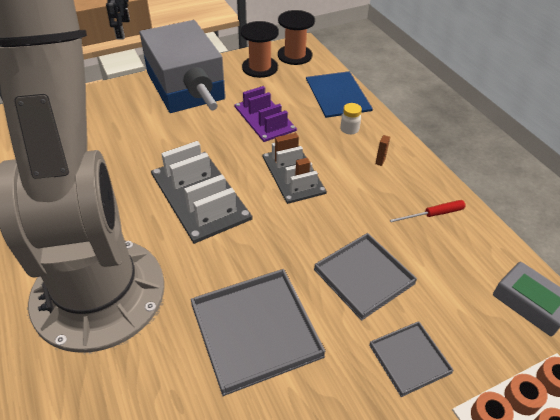

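The top view (image up = +x, left = +y) shows the target fixture at about (221,173). The long spacer is at (201,168) and the short one at (235,171), and the middle tray is at (332,174). The side view agrees. Next I'll measure them.

```bash
python3 - <<'E'
from h import *
for n,rois in (("top",dict(long=(185,150,215,190),short=(225,155,245,185),fix=(186,148,256,198),tray=(298,142,366,208))),("side",dict(long=(268,130,302,160),short=(292,156,316,180),tray=(310,230,420,318)))):
    c=np.load(n+".npz");P=cloud(c);im=c["image"].astype(int);hsv=cv2.cvtColor(c["image"],cv2.COLOR_RGB2HSV)
    for k,(a,b,e,d) in rois.items():
        p=P[b:d,a:e].reshape(-1,3);rgb=im[b:d,a:e].reshape(-1,3)
        sat=(rgb[:,0]-rgb[:,2])
        if k in("long","short"): m=(p[:,2]>.08)&(p[:,2]<.1)
        elif k=="fix": m=(p[:,2]>.045)&(p[:,2]<.07)
        else: m=(abs(sat)<25)&(rgb.max(1)<140)&(p[:,2]>-.01)&(p[:,2]<.03)
        q=p[m]
        if len(q)<5: print(n,k,len(q),p[:,2].max());continue
        r=cv2.minAreaRect((q[:,:2]*1000).astype(np.float32));print(n,k,len(q),"z",np.percentile(q[:,2],[5,50,95]).round(3),"mean",q.mean(0).round(4),r,rgb[m].mean(0).round())
    if n=="top":
        hs=c["image"][148:198,186:256].reshape(-1,3).astype(int);p=P[148:198,186:256].reshape(-1,3)
        m=(abs(hs[:,0]-hs[:,2])<25)&(p[:,2]<.03)
        print("plate",cv2.minAreaRect((p[m][:,:2]*1000).astype(np.float32)),p[m][:,2].mean())
E
```

```text
top long 143 z [0.086 0.09  0.094] mean [0.5519 0.2026 0.0901] ((552.2203369140625, 203.03424072265625), (20.71746826171875, 60.415550231933594), 84.61686706542969) [106.  61.  36.]
top short 77 z [0.084 0.09  0.095] mean [0.5467 0.1031 0.0897] ((547.1685791015625, 103.09939575195312), (19.415502548217773, 33.07052230834961), 82.92544555664062) [104.  62.  38.]
top fix 400 z [0.049 0.06  0.065] mean [0.5467 0.1504 0.0591] ((549.1896362304688, 153.11856079101562), (147.63514709472656, 70.91264343261719), 84.51945495605469) [140. 137. 128.]
top tray 2389 z [0.001 0.005 0.021] mean [ 0.5434 -0.2075  0.0067] ((541.772705078125, -205.15145874023438), (156.6757049560547, 157.87782287597656), 10.043350219726562) [86. 84. 83.]
plate ((547.544921875, 153.87278747558594), (186.4818115234375, 106.31320190429688), 84.62251281738281) 0.011091713588198913
side long 184 z [0.081 0.089 0.093] mean [0.5487 0.1976 0.0883] ((548.53369140625, 161.95970153808594), (105.74162292480469, 59.52558898925781), 87.72665405273438) [120.  72.  45.]
side short 113 z [0.081 0.089 0.093] mean [0.5451 0.0995 0.0884] ((546.0465087890625, 101.15276336669922), (33.13136672973633, 23.58004379272461), 1.3569839000701904) [122.  75.  48.]
side tray 4710 z [0.002 0.006 0.022] mean [ 0.5429 -0.2088  0.0082] ((542.32080078125, -208.7501220703125), (162.1399383544922, 160.87716674804688), 9.658711433410645) [113. 110. 111.]
```

```bash
cat >> h.py <<'E'
def togo(pos,yaw_y):
    "tool-frame shift (units of .3 m) and turn (of 90 deg) to a down pose, tool y at yaw_y deg"
    s=ctrl.state();A=rot(s["ee_rot"]);a=np.radians(yaw_y)
    y=np.array([np.cos(a),np.sin(a),0]);z=np.array([0,0,-1.]);B=np.c_[np.cross(y,z),y,z]
    rv=R.from_matrix(A.T@B).as_rotvec()/(np.pi/2);d=np.array(pos)-s["tool_pos"]
    print("t",s["t"],"tcp",s["tool_pos"].round(4) if hasattr(s["tool_pos"],'round') else s["tool_pos"],"F",np.round(s["ft_force"],1),"open",s["opening"])
    print("shift now-axes",(A.T@d/.3).round(4),"shift target-axes",(B.T@d/.3).round(4),"turn",rv.round(4))
E
python3 - <<'E'
from h import *
togo((.552,.203,.2),84.6)
P=cloud(np.load("top.npz"))
for n,(a,b,e,d) in dict(machine=(0,175,140,245),purple=(105,140,180,190),corr=(100,190,256,285)).items():
    q=P[b:d,a:e].reshape(-1,3);m=q[:,2]>.02;print(n,q[m].min(0).round(3),q[m].max(0).round(3))
E
```

```text
t 0.1 tcp [0.262  0.6217 0.2307] F [ 0.3 -0.1 -0.3] open 0.08497253160428327
shift now-axes [-1.4327 -0.9104  0.1035] shift target-axes [-1.0937 -1.2983  0.1022] turn [-8.000e-04 -1.000e-04 -1.939e-01]
machine [0.332 0.008 0.02 ] [0.542 0.757 1.256]
purple [0.356 0.008 0.02 ] [0.621 0.48  1.256]
corr [0.217 0.008 0.02 ] [0.456 0.493 1.256]
```

Emit:
servo_tool(commands=[[[0,0,-0.13,0,0,-0.065],[0,0,-0.13,0,0,-0.065],[0,0,-0.13,0,0,-0.064],[0,0,0,0,0,0]]], jaw=1, newtons=40)

```text
t: 0.43
tool_pos: [0.263, 0.6239, 0.3564]
ee_rot: [0.044, 0.999, 0.005, 0.001]
ft_force: [-0.0, 0.7, 1.8]
opening: 0.0854
```

```bash
python3 - <<'E'
from h import *
togo((.552,.203,.18),84.6)
P=cloud(np.load("top.npz"))
q=P[175:245,0:140].reshape(-1,3);q=q[(q[:,2]>.02)&(q[:,2]<.8)];print(np.percentile(q,[1,50,90,99],axis=0).round(3))
E
```

```text
t 0.4333 tcp [0.263  0.6239 0.3564] F [-0.   0.7  1.8] open 0.08536014856396784
shift now-axes [-1.0811 -1.319   0.578 ] shift target-axes [-1.0911 -1.3062  0.5881] turn [0.006  0.0013 0.0043]
[[0.333 0.409 0.033]
 [0.422 0.612 0.15 ]
 [0.493 0.727 0.153]
 [0.51  0.752 0.155]]
```

Emit:
servo_tool(commands=[[[-0.085,-0.105,0.02,0,0,0],[-0.085,-0.105,0.02,0,0,0],[-0.085,-0.105,0.02,0,0,0],[-0.085,-0.105,0.02,0,0,0],[-0.085,-0.105,0.02,0,0,0],[-0.085,-0.105,0.02,0,0,0],[-0.085,-0.105,0.02,0,0,0],[-0.085,-0.105,0.04,0,0,0],[-0.085,-0.105,0.04,0,0,0],[-0.085,-0.105,0.04,0,0,0],[-0.085,-0.105,0.04,0,0,0],[0,0,0,0,0,0]]])

```text
t: 1.43
tool_pos: [0.5106, 0.2444, 0.2569]
ee_rot: [0.051, 0.999, -0.002, -0.0]
ft_force: [-0.9, -0.6, -0.2]
opening: 0.0852
```

```bash
python3 - <<'E'
from h import *
togo((.552,.203,.18),84.6)
E
```

```text
t 1.4333 tcp [0.5106 0.2444 0.2569] F [-0.9 -0.6 -0.2] open 0.08516918890276363
shift now-axes [-0.1517 -0.1221  0.2568] shift target-axes [-0.1505 -0.1244  0.2564] turn [-0.0025 -0.0003 -0.0056]
```

Emit:
servo_tool(commands=[[[-0.05,-0.041,0.06,0,0,-0.003],[-0.05,-0.041,0.06,0,0,-0.003],[-0.05,-0.041,0.06,0,0,0],[0,0,0,0,0,0],[0,0,0,0,0,0]]])

```text
t: 1.85
tool_pos: [0.5489, 0.2107, 0.2038]
ee_rot: [0.043, 0.999, -0.001, -0.001]
ft_force: [-0.3, 0.3, 0.7]
opening: 0.085
```

```bash
python3 - <<'E'
from h import *
togo((.552,.203,.066),84.6)
s=ctrl.state()
c=ctrl.camera("wrist");print(c["T_tool_cam"],c["fovy"],c["cx"],c["cy"]);cv2.imwrite("pics/w1.png",c["image"][...,::-1])
np.savez("w1",**c,tp=s["tool_pos"],tq=s["ee_rot"])
E
```

```text
t 1.85 tcp [0.5489 0.2107 0.2038] F [-0.3  0.3  0.7] open 0.08504785716414921
shift now-axes [-0.0133 -0.024   0.4594] shift target-axes [-0.0126 -0.0247  0.4594] turn [-0.0011 -0.0011  0.0048]
[[-4.71098874e-04  9.64756117e-01  2.63145233e-01  6.74569437e-02]
 [ 9.99998225e-01  9.34553948e-04 -1.63604940e-03 -5.17415966e-04]
 [-1.82431208e-03  2.63143995e-01 -9.64754844e-01 -1.42893547e-01]
 [ 0.00000000e+00  0.00000000e+00  0.00000000e+00  1.00000000e+00]] 65.70646984690485 281.4157059176935 210.1424807685581
```

View pics/w1.png

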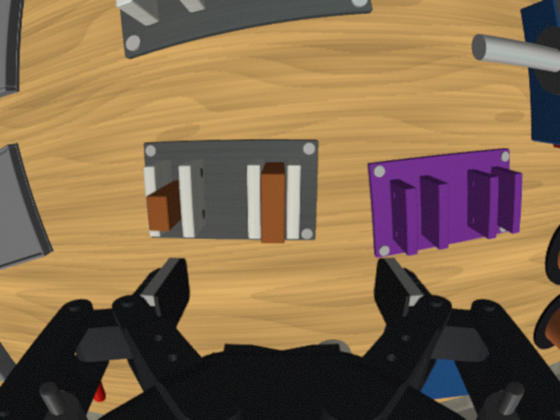

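The wrist view shows the long spacer's top at about (273,203), between the finger tips at about x 185 and 377. The short spacer is at (162,210). I'll refine the position with wrist depth.

```bash
cat >> h.py <<'E'
def wcloud(c):
    d=c["range_z"];h,w=d.shape;f=h/2/np.tan(np.radians(float(c["fovy"]))/2)
    v,u=np.mgrid[:h,:w];x=u-c["cx"];y=v-c["cy"];r=np.hypot(x,y)+1e-9;t=np.tan(r/f)*d
    p=np.stack([x/r*t,-y/r*t,-d,np.ones_like(d)],-1)
    p=(p@c["T_tool_cam"].T)[...,:3]
    return p@rot(c["tq"]).T+c["tp"]
def brown(c): 
    h=cv2.cvtColor(c["image"],cv2.COLOR_RGB2HSV);return (h[...,0]<14)&(h[...,1]>120)
E
python3 - <<'E'
from h import *
c=np.load("w1.npz");P=wcloud(c);m=brown(c)
for n,(a,e) in dict(long=(250,300),short=(140,190)).items():
    k=m.copy();k[:,:a]=0;k[:,e:]=0;k[:140]=0;k[250:]=0
    q=P[k];print(n,np.percentile(q[:,2],[5,50,95]).round(4));q=q[abs(q[:,2]-.09)<.006]
    print(len(q),cv2.minAreaRect((q[:,:2]*1000).astype(np.float32)),q.mean(0))
q=P[150:240,245:262].reshape(-1,3);q=q[(q[:,2]>.05)];print("cheek z",np.median(q[:,2]))
E
```

```text
long [0.0603 0.0902 0.0914]
1655 ((549.2102661132812, 202.9660186767578), (19.371200561523438, 58.85179901123047), 84.86337280273438) [0.54795872 0.20329414 0.09024125]
short [0.0524 0.0893 0.091 ]
782 ((544.3121337890625, 103.68354034423828), (20.52850914001465, 31.469602584838867), 85.1175308227539) [0.54383567 0.1046762  0.08974258]
cheek z 0.0602864603020815
```

Emit:
servo_tool(commands=[[[-0.003,-0.012,0.07,0,0,0.002],[-0.003,-0.013,0.08,0,0,0.002],[0,0,0.08,0,0,0],[0,0,0.06,0,0,0],[0,0,0.03,0,0,0],[0,0,0,0,0,0],[0,0,0,0,0,0]]])

```text
t: 2.48
tool_pos: [0.5503, 0.2049, 0.1098]
ee_rot: [0.045, 0.999, 0.0, 0.0]
ft_force: [0.4, -1.1, 0.6]
opening: 0.0856
```

```bash
python3 - <<'E'
from h import *
togo((.550,.203,.065),84.8)
E
```

```text
t 2.4833 tcp [0.5503 0.2049 0.1098] F [ 0.4 -1.1  0.6] open 0.0855850658731115
shift now-axes [ 0.0005 -0.0063  0.1492] shift target-axes [ 0.0004 -0.0063  0.1492] turn [0.0002 0.0002 0.0003]
```

Emit:
servo_tool(commands=[[[0,-0.006,0.05,0,0,0],[0,0,0.05,0,0,0],[0,0,0.035,0,0,0],[0,0,0,0,0,0],[0,0,0,0,0,0],[0,0,0,0,0,0]]])

```text
t: 2.98
tool_pos: [0.5506, 0.2027, 0.0696]
ee_rot: [0.045, 0.999, 0.0, 0.001]
ft_force: [-0.6, -0.4, -1.2]
opening: 0.0853
```

```bash
python3 - <<'E'
from h import *
togo((.550,.203,.065),84.8)
s=ctrl.state();c=ctrl.camera("wrist");cv2.imwrite("pics/w2.png",c["image"][...,::-1])
E
```

```text
t 2.9833 tcp [0.5506 0.2027 0.0696] F [-0.6 -0.4 -1.2] open 0.08532341515331328
shift now-axes [0.0022 0.0008 0.0153] shift target-axes [0.0022 0.0008 0.0153] turn [ 0.0004  0.0007 -0.0002]
```

View pics/w2.png

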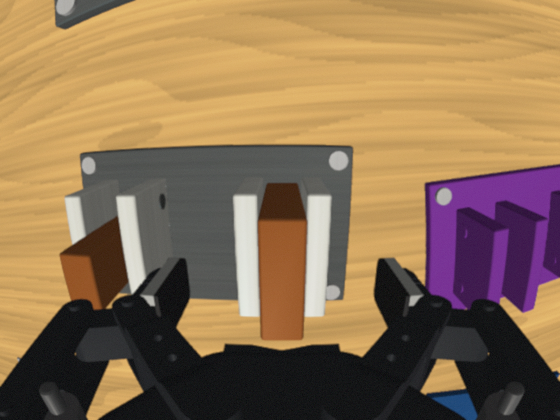

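The spacer (x 260–303) is centred between the fingers (185 and 377), and the short spacer's cheek is clear. I'll go down slightly and close.

Emit:
servo_tool(commands=[[[0,0,0.015,0,0,0],[0,0,0,0,0,0],[0,0,0,0,0,0]]])

```text
t: 3.28
tool_pos: [0.55, 0.2024, 0.064]
ee_rot: [0.045, 0.999, -0.0, -0.0]
ft_force: [-0.0, 0.4, -0.1]
opening: 0.0855
```

Emit:
servo_tool(commands=[[[0,0,0,0,0,0],[0,0,0,0,0,0],[0,0,0,0,0,0],[0,0,0,0,0,0],[0,0,0,0,0,0],[0,0,0,0,0,0],[0,0,0,0,0,0],[0,0,0,0,0,0],[0,0,0,0,0,0],[0,0,0,0,0,0]]], jaw=-1, newtons=50)

```text
t: 4.12
tool_pos: [0.5501, 0.2024, 0.0641]
ee_rot: [0.046, 0.999, 0.0, 0.0]
ft_force: [-0.7, 0.7, 4.4]
opening: 0.0191
```

Emit:
servo_tool(commands=[[[0,0,-0.02,0,0,0],[0,0,-0.03,0,0,0],[0,0,-0.03,0,0,0],[0,0,-0.04,0,0,0],[0,0,-0.05,0,0,0],[0,0,-0.05,0,0,0],[0,0,-0.05,0,0,0],[0,0,-0.05,0,0,0],[0,0,-0.03,0,0,0],[0,0,0,0,0,0],[0,0,0,0,0,0]]])

```text
t: 5.03
tool_pos: [0.5501, 0.2025, 0.1695]
ee_rot: [0.045, 0.999, 0.0, 0.0]
ft_force: [-0.2, -0.4, -1.7]
opening: 0.0191
```

```bash
python3 - <<'E'
from h import *
togo((.542,-.207,.13),84.8)
s=ctrl.state();c=ctrl.camera("wrist");cv2.imwrite("pics/w3.png",c["image"][...,::-1])
c=dict(c,tp=s["tool_pos"],tq=s["ee_rot"]);P=wcloud(c);m=brown(c);m[:,:220]=0;m[:,345:]=0;m[:120]=0
q=P[m];print(np.percentile(q,[2,50,98],axis=0).round(4))
c=ctrl.camera("side");cv2.imwrite("pics/s3.png",c["image"][40:360,120:460,::-1])
E
```

```text
t 5.0333 tcp [0.5501 0.2025 0.1695] F [-0.2 -0.4 -1.7] open 0.019066971620669834
shift now-axes [-0.0968 -1.3619  0.1308] shift target-axes [-0.0967 -1.3618  0.1317] turn [ 0.0004  0.0005 -0.0001]
[[0.5194 0.1924 0.1343]
 [0.5387 0.203  0.1955]
 [0.5763 0.2131 0.1972]]
```

View pics/w3.png

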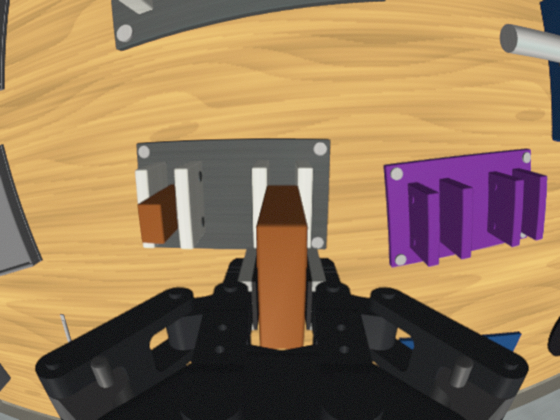

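View pics/s3.png

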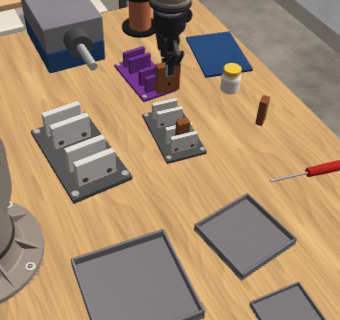

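The spacer is held upright, with its top at z≈0.197 and its underside at ≈0.117. The short one hasn't moved. Now carrying it over to the tray.

Emit:
servo_tool(commands=[[[0,-0.03,-0.05,0,0,0],[-0.01,-0.06,-0.05,0,0,0],[-0.01,-0.1,0,0,0,0],[-0.01,-0.13,0,0,0,0],[-0.01,-0.13,0,0,0,0],[-0.01,-0.13,0,0,0,0],[-0.01,-0.13,0,0,0,0],[-0.01,-0.13,0,0,0,0],[-0.01,-0.13,0,0,0,0],[-0.01,-0.13,0,0,0,0],[-0.01,-0.12,0,0,0,0],[0,-0.08,0,0,0,0]]])

```text
t: 6.13
tool_pos: [0.5435, -0.1926, 0.1983]
ee_rot: [0.047, 0.999, -0.001, -0.001]
ft_force: [-0.2, 0.6, -1.9]
opening: 0.0192
```

Emit:
servo_tool(commands=[[[0,-0.04,0,0,0,0],[0,0,0,0,0,0],[0,0,0,0,0,0]]])

```text
t: 6.38
tool_pos: [0.543, -0.2005, 0.1982]
ee_rot: [0.046, 0.999, 0.0, -0.001]
ft_force: [0.6, 1.1, -2.0]
opening: 0.019
```

```bash
python3 - <<'E'
from h import *
togo((.542,-.207,.062),84.8)
s=ctrl.state();c=ctrl.camera("wrist");cv2.imwrite("pics/w4.png",c["image"][...,::-1])
c=dict(c,tp=s["tool_pos"],tq=s["ee_rot"]);P=wcloud(c);m=brown(c);m[:,:220]=0;m[:,345:]=0;m[:120]=0
q=P[m];print(np.percentile(q,[2,50,98],axis=0).round(4))
E
```

```text
t 6.3833 tcp [ 0.543  -0.2005  0.1982] F [ 0.6  1.1 -2. ] open 0.019010997242002753
shift now-axes [ 0.0008 -0.0221  0.4541] shift target-axes [ 0.0015 -0.022   0.4541] turn [ 0.0001 -0.0009 -0.0007]
[[ 0.5123 -0.2105  0.1634]
 [ 0.5317 -0.1999  0.2242]
 [ 0.5694 -0.1897  0.2262]]
```

View pics/w4.png

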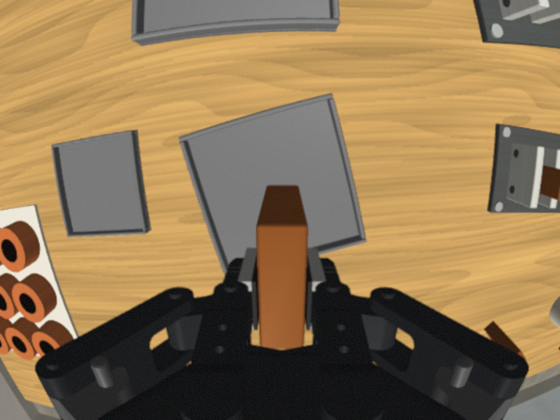

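The tray (centre about (272,180)) sits under the spacer, as the measurement said. Descending.

Emit:
servo_tool(commands=[[[0,-0.011,0.05,0,0,0],[0,-0.011,0.08,0,0,0],[0,0,0.1,0,0,0],[0,0,0.1,0,0,0],[0,0,0.06,0,0,0],[0,0,0.04,0,0,0],[0,0,0.01,0,0,0],[0,0,0,0,0,0],[0,0,0,0,0,0]]])

```text
t: 7.18
tool_pos: [0.5435, -0.207, 0.0679]
ee_rot: [0.045, 0.999, -0.0, 0.001]
ft_force: [-0.2, 0.2, -1.4]
opening: 0.0191
```

Emit:
servo_tool(commands=[[[0,0,0.005,0,0,0],[0,0,0.005,0,0,0],[0,0,0.003,0,0,0],[0,0,0,0,0,0]]])

```text
t: 7.52
tool_pos: [0.543, -0.2073, 0.0634]
ee_rot: [0.045, 0.999, -0.0, 0.0]
ft_force: [-0.1, 0.3, -1.9]
opening: 0.0189
```

Emit:
servo_tool(commands=[[[0,0,0.005,0,0,0],[0,0,0.005,0,0,0],[0,0,0,0,0,0],[0,0,0,0,0,0]]])

```text
t: 7.85
tool_pos: [0.5427, -0.2073, 0.06]
ee_rot: [0.046, 0.999, -0.0, -0.0]
ft_force: [-0.0, 0.2, -1.7]
opening: 0.019
```

Emit:
servo_tool(commands=[[[0,0,0.004,0,0,0],[0,0,0,0,0,0],[0,0,0,0,0,0]]])

```text
t: 8.1
tool_pos: [0.543, -0.2073, 0.0591]
ee_rot: [0.045, 0.999, -0.0, 0.0]
ft_force: [-1.1, 0.8, 3.7]
opening: 0.0193
```

Contact: the vertical force went from -1.7 N to +3.7 N. Releasing.

Emit:
servo_tool(commands=[[[0,0,0,0,0,0],[0,0,0,0,0,0],[0,0,0,0,0,0],[0,0,0,0,0,0],[0,0,0,0,0,0],[0,0,0,0,0,0],[0,0,0,0,0,0],[0,0,0,0,0,0],[0,0,0,0,0,0],[0,0,0,0,0,0]]], jaw=1)

```text
t: 8.93
tool_pos: [0.5428, -0.2073, 0.0589]
ee_rot: [0.045, 0.999, -0.0, -0.0]
ft_force: [0.2, 0.0, -0.4]
opening: 0.0855
```

Emit:
servo_tool(commands=[[[0,0,-0.03,0,0,0],[0,0,-0.06,0,0,0],[0,0,-0.1,0,0,0],[0,0,-0.12,0,0,0],[0,0,-0.12,0,0,0],[0,0,-0.06,0,0,0],[0,0,0,0,0,0],[0,0,0,0,0,0],[0,0,0,0,0,0]]])

```text
t: 9.68
tool_pos: [0.5425, -0.207, 0.2058]
ee_rot: [0.045, 0.999, 0.0, -0.0]
ft_force: [0.1, 0.6, 0.8]
opening: 0.0854
```

```bash
python3 - <<'E'
from h import *
s=ctrl.state();c=ctrl.camera("wrist");print(s["t"],s["opening"],s["ft_force"])
a=c["image"];c=dict(c,tp=s["tool_pos"],tq=s["ee_rot"]);P=wcloud(c);m=brown(c);m[:,:220]=0;m[:,345:]=0;m[:120]=0
q=P[m];q=q[q[:,2]>.078];print("long",q[:,2].min(),q[:,2].max(),cv2.minAreaRect((q[:,:2]*1000).astype(np.float32)))
c=ctrl.camera("side");b=c["image"];P=cloud(c);k=brown(c);k[:156]=0;k[180:]=0;k[:,:292]=0;k[:,316:]=0
q=P[k];q=q[q[:,2]>.081];print("short side",q.mean(0),len(q))
cv2.imwrite("pics/end.png",np.hstack([cv2.resize(a,(400,300)),cv2.resize(b,(400,300))])[...,::-1])
E
```

```text
9.6833 0.0853527651702311 [0.05544289 0.61527435 0.84433497]
long 0.07804679215209592 0.3487011002924253 ((523.6943359375, -205.32920837402344), (19.095739364624023, 97.09981536865234), 85.15148162841797)
short side [0.53968004 0.0912238  0.09656057] 105
```

View pics/end.png

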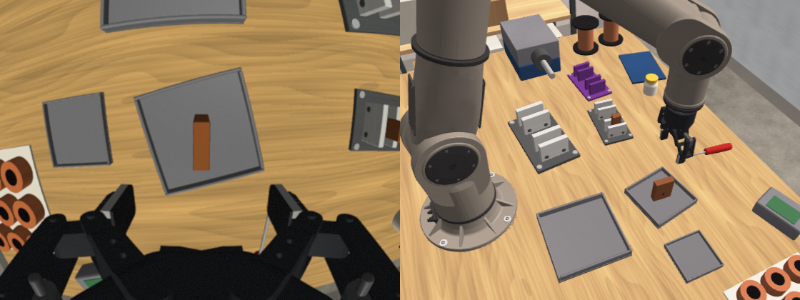

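```bash
python3 - <<'E'
from h import *
c0=np.load("side.npz");c=ctrl.camera("side")
for x in (c0,c):
    P=cloud(x);k=brown(x);k[:156]=0;k[180:]=0;k[:,:292]=0;k[:,316:]=0
    print(k.sum(),np.median(P[k],axis=0).round(4))
    q=P[brown(x)]; q=q[(abs(q[:,0]-.54)<.06)&(abs(q[:,1]+.207)<.06)&(q[:,2]<.2)&(q[:,2]>.01)]
    if len(q)>20: print("long",np.percentile(q,[3,97],axis=0).round(4))
print(ctrl.finish_job())
E
```

```text
194 [0.5423 0.0948 0.0817]
193 [0.5418 0.0947 0.0817]
long [[ 0.5143 -0.2197  0.0139]
 [ 0.5695 -0.1986  0.0874]]
the job is handed in; nothing more can be done
None
```

The long spacer is out of its gap and standing upright, by itself, near the middle of the middle-sized grey tray. I handed the job in at about 10 s of the 40 s allowed.

- **Lift:** I gripped the spacer across its 20 mm thickness. On the way up, its underside reached about z = 0.117 m, well above the 0.060 m cheek tops.
- **Placing:** I lowered the spacer until the force showed it had touched the tray floor. I then opened the jaws and drew the gripper back about 15 cm above the release point. The last side view puts the spacer at about (0.542, -0.209), with its top near 0.085–0.087 m. I judged upright from the picture and that height; I did not measure the tilt.
- **Short spacer:** its measured position changed by less than 1 mm between the first and last side pictures.
- **Checks that disagreed:** my first readings after release were spoiled by stray depth points. They gave a false long-spacer outline of 97 mm and moved the short spacer's average by nearly 10 mm. The repeat check, using medians and percentiles, gave the figures above.

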